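# Fetch the boxed-in parts case

### The job

The clear parts case lies in its nest on the wooden caddy, boxed in by the loupe and the black oval loupe case. First stand the loupe and the loupe case on the cork mat; then take the clear case out and lay it flat in the middle of the steel tray, its long side along the tray's long side; last put the loupe and the loupe case back on the caddy, each upright on the spot where it stood, the loupe case lying across the caddy as before. Tip nothing over, and leave the brush and the pin vice alone.

Things in the scene. Friction and masses are not known exactly. Their poses are not given: they have to be found in the camera images.
- caddy: Fixed wood plate, 160 (x) x 100 (y) x 5 mm, on the bench (top z = 0). Mid-plate a nest between two dark C-shaped cheeks, tops 29 mm above the bench, inner end faces y = +-35 mm, outer +-42 mm; arms at |x| 27 to 33 mm reach in to |y| = 29 mm: the nest is open 58 mm wide to -x and +x. Seats at x = -50 and +50 mm, y = 0, free on both y sides. Origin: centre of underside; z up.
- cork_mat: Fixed cork mat, 150 (x) x 120 (y) x 4 mm, the side area. Origin: centre of the underside; z up. A fixed little red pot, 22 mm wide and 18 mm high, stands on it at x = 0, y = +44 mm.
- steel_tray: Fixed shallow steel tray, 100 (x) x 126 (y) mm outside, walls 3 mm thick, rim 8 mm and inner floor 3 mm above the bench. Origin: centre of the underside; y along its length, z up.
- hinged_case: The clear parts case: loose flat box, paper insert, dark blue patch on top, lid shut and not moving, 57 (x) x 48 (y) x 19 mm high, about 60 g. Origin: centre of the underside, x along the long side, z up. At the start it lies in the nest, its x along the caddy's y. Either way round will do in the tray.
- loupe: Loose black waisted eye loupe with a brass-coloured band and open top; round, 32 mm in diameter, 28 mm high, about 30 g. Origin: centre of the underside, z up. At the start it stands on one of the caddy's two seats, about 10 mm clear of the parts case.
- loupe_case: Loose black oval case with a flat lid (fixed), 44 (x) x 54 (y) x 20 mm high, about 50 g. Origin: centre of the underside, y along the long axis, z up. At the start it lies on the other seat, about 4 mm clear of the parts case, its y along the caddy's y (either way round).
- dust_brush: Loose thin wooden brush, 105 mm long (along y), 8 mm thick, lying on the bench beyond the work; a bystander. Origin: centre of the underside.
- pin_vice: Loose grey pin vice, 80 mm long (along y), 11 mm thick, lying on the bench beyond the work; a bystander. Origin: centre of the underside.
There are look-alikes about, which are no part of the job. What is meant by the loupe is not red, and is the larger of those in its own colour.

How it is judged:
By the outcome, as a careful person would: the job done as asked, in the order asked, and still so for the second after the job is handed in, with the robot touching nothing.
It also fails if it takes over 106 s, if anything falls off the work surface, if the arm or the gripper's body presses on something with over 40 N, if the wrist force passes 120 N, or if a joint passes its speed limit or range.

### The arm

A 7-joint arm with a two-finger parallel gripper is mounted at the origin on a cart in front of the work surface, level with it; the furniture and walls round the work are solid. World frame = base frame: x ahead of the robot, y to its left, z up, the work surface at z = 0. Lengths are in m, angles in rad, forces in N, time in s.
With the tool pointing down it reaches from about 0.4 to 0.85 m from the base axis. Payload 10.4 kg.
Tool frame: the origin (TCP) lies between the finger pads; the fingertips stand ahead of it and the grasp point (between the pads) lies 5 mm behind it (manip.tip_extent is the z of the fingertips in the tool frame, in m); z points along the fingers, y is the line along which they close (so a half turn about z gives the same grasp; the last joint's range is limited). The gripper opens to 85 mm and grips with 20 to 120 N. Pads are 22 mm wide; open, the fingers measure 114 mm over their backs; the gripper's body (76 mm by 85 mm) begins 54 mm behind the grasp point. The pads swing forward as they close: fully open they stand 13 mm farther back than shut.
Start: joints at [1.321, 0.332, -0.065, 1.46, 0.022, 1.35, -0.088], TCP at [0.141, -0.609, 0.218] pointing down, gripper open.
Joint ranges: [-2.6, 2.6], [-0.5, 2.12], [-1.47, 1.34], [0.16, 2.42], [-1.27, 4.41], [0.06, 2.06], [-2.6, 2.6]. Speed limits (rad/s): [2.22, 2.22, 2.79, 2.79, 3.14, 3.14, 3.14].

### API

Orientations are given as a unit quaternion [x, y, z, w].
In Python, from workcell import status, viewer, manip gives the robot as it stands.
- The arm moves only by the tool play_rows, never from a script. Its argument "plan" is one flat list of numbers, 7 for each row, row after row: the turn, a rotation vector about the tool's x, y, z in degrees, then the shift along the tool's x, y, z in m, then the opening, from 0 (shut) to 1 (fully open). In form: [ax, ay, az, dx, dy, dz, grip, ax, ay, az, dx, dy, dz, grip, ...]. A call has 1 to 20 rows; each row is the pose to reach, as a shift and turn from the pose commanded when the call began, along the tool's axes at that moment; what a row does not reach only later rows make up. A row lasts 1/8 s, in which the tool goes at most 62.5 mm and 10.7 degrees, less where a joint would pass 70% of its speed; a pose out of reach is approached as far as the arm can. A call with a gripper value outside its range is refused whole. The fingers move at their own pace and stop on an object; "squeeze" is the grip in N (left out, the last holds). Time passes only in rows, so rows that repeat a pose let the fingers close. It gives the time, the measured TCP pose, the force, the opening and the grip force at its end, in the units of the state.
- status.get_obs(): the state, without advancing time (a new reading comes with each control period).
- viewer.camera(name): name is "scene" or "side" or "wrist"; returns the picture (400x640x3 uint8, red, green, blue); there is no depth.
- viewer.camera_model(name): a dict with "fx", "fy", "cx", "cy" (pixels), "R" (3x3) and "t" (3): a world point X has camera coordinates R X + t. Camera axes: x right, y down, z forward; pixel columns grow to the right and rows downward; lengths in m; the calibration is good to about 2 mm. The wrist camera is an equidistant fisheye: a pixel r from the principal point sees the ray r / f radians off the axis. A picture is of the moment at which its call begins: read the wrist's pose just before it. camera_model takes no time and is no camera call; for the wrist camera it gives the pose at the moment of the call.
- manip.hand_in(): hands the job in; it is judged then, once.
The state is a dict: "clock": time; "joint_pos": joint angles; "joint_velocities": joint speeds; "tau": joint torques, N m; "position": TCP position; "ee_rot": TCP orientation; "ft_force": force on the tool from outside, world axes, zero at the start; "torque": the same for the moment, N m; "grip_width": opening from 0.0 (shut) to 1.0 (fully open); "grasp_force": force on a finger pad.
Only numpy, scipy, OpenCV 4.12 (cv2) and the standard library are available. Lean on these libraries where they do the work, as an engineer would, in place of code of your own. Each camera call takes 0.05 s, during which the arm holds its last target. There are 200 camera calls.

## Working session

There is one attempt and no reset: what is moved stays moved. The work goes in short steps, Python scripts to look and compute and a tool call to move; the robot and the scene stay as the last step left them, time stands still between calls to the robot, and variables do not carry over. Pictures are saved under pics/ and viewed, at most 14 in all, crops included, and the job is handed in when it is done.

Besides the shell and the picture viewer there is one more tool, called as a command line: name --argument value ..., lists and objects as JSON in quotes. play_rows: Moves the arm, as the interface text tells. Its arguments: {"type":"object","properties":{"plan":{"type":"array","items":{"type":"number"}},"squeeze":{"type":"number"}},"required":["plan"]}

```bash
ls; mkdir -p pics; cat > h.py <<'E'
import numpy as np, cv2
from workcell import status, viewer, manip
def snap(n,f):
    m=viewer.camera_model(n); im=viewer.camera(n)
    cv2.imwrite('pics/'+f,im[:,:,::-1]); return m,im
def ray(m,u,v,n):
    x=(u-m['cx'])/m['fx']; y=(v-m['cy'])/m['fy']
    if n=='wrist':
        r=np.hypot(x,y); s=np.sin(r)/r if r>1e-9 else 1; d=np.array([x*s,y*s,np.cos(r)])
    else: d=np.array([x,y,1.])
    R=np.array(m['R']);t=np.array(m['t']); return -R.T@t, R.T@d
def at(m,u,v,z,n):
    o,d=ray(m,u,v,n); return o+d*(z-o[2])/d[2]
def proj(m,X,n):
    c=np.array(m['R'])@np.array(X)+np.array(m['t'])
    if n=='wrist':
        th=np.arctan2(np.hypot(c[0],c[1]),c[2]); k=th/np.hypot(c[0],c[1])
    else: k=1/c[2]
    return m['cx']+m['fx']*c[0]*k, m['cy']+m['fy']*c[1]*k
E
python3 - <<'E'
from h import *
import json
for n in('scene','side','wrist'):
    m,im=snap(n,n+'0.png'); print(n,{k:np.round(v,3).tolist() for k,v in m.items()})
print(status.get_obs(), manip.tip_extent)
E
```

```text
pics
scene {'fx': 480.494, 'fy': 480.494, 'cx': 314.494, 'cy': 191.168, 'R': [[-0.786, -0.618, -0.009], [-0.347, 0.453, -0.821], [0.512, -0.642, -0.571]], 't': [0.272, 0.354, 0.588]}
side {'fx': 424.604, 'fy': 424.604, 'cx': 316.979, 'cy': 194.943, 'R': [[0.991, -0.133, -0.009], [-0.068, -0.45, -0.89], [0.114, 0.883, -0.455]], 't': [-0.587, -0.05, 1.045]}
wrist {'fx': 309.707, 'fy': 309.707, 'cx': 318.597, 'cy': 197.281, 'R': [[0.225, -0.974, -0.0], [-0.936, -0.216, 0.279], [-0.272, -0.062, -0.96]], 't': [-0.624, -0.034, 0.378]}
{'clock': 0.15, 'joint_pos': array([ 1.32139704,  0.33272109, -0.06470066,  1.46074969,  0.02157146,
        1.34984334, -0.08849333]), 'joint_velocities': array([-0.00066896, -0.00182785, -0.00231473, -0.00195927, -0.00065952,
       -0.00145327, -0.00123743]), 'tau': array([ 1.01172562e-03, -6.25829673e+01,  4.93016141e-02, -3.91853178e+01,
        1.63326447e-02,  7.46163481e-03, -6.61449076e-05]), 'position': array([ 0.14048547, -0.60871866,  0.21770156]), 'ee_rot': array([ 9.93576000e-01,  1.13165666e-01, -6.50568678e-05, -5.09842228e-04]), 'ft_force': array([ 0.47802003, -0.89133471, -0.35712582]), 'torque': array([ 0.02707661, -0.04353406,  0.02703604]), 'grasp_force': 0.0, 'grip_width': 1.0020753635896957} 0.014
```

View pics/scene0.png

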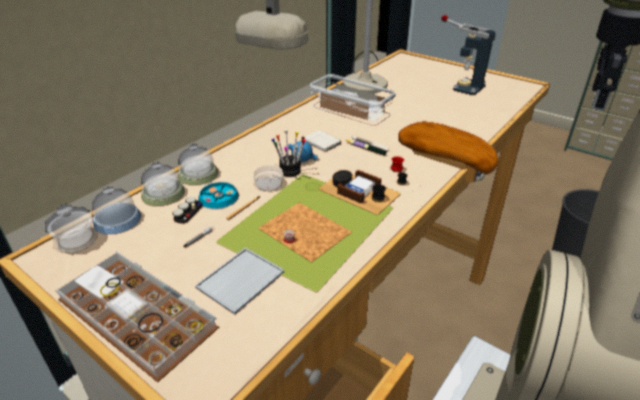

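View pics/side0.png

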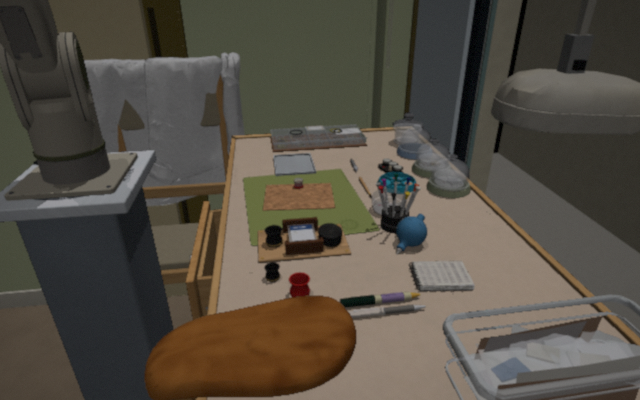

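The scene view shows the caddy near (360,190), the mat near (305,232) with the pot at (289,237), and the tray near (240,280). In the side view they are at (303,238), (299,196) and (293,163).

Loupe candidates in the side view:
- Black at (273,235), on the caddy seat.
- Black at (272,271), on the bench and smaller.
- Red at (299,285), ruled out by its colour.

The one on the caddy fits the description. I'll enlarge to confirm.

```bash
python3 - <<'E'
import cv2,numpy as np
a=cv2.imread('pics/side0.png')[145:305,225:385]; b=cv2.imread('pics/scene0.png')[150:320,190:420]
a=cv2.resize(a,(600,600),interpolation=cv2.INTER_CUBIC)
b=cv2.resize(b,None,fx=3.4,fy=3.4,interpolation=cv2.INTER_CUBIC)
cv2.imwrite('pics/a1.png',a);cv2.imwrite('pics/b1.png',b)
from h import *
m=viewer.camera_model('side'); s=viewer.camera_model('scene')
for nm,p,q,z in[('loupe',(273,235),(379,190),.02),('case',(301,234),(360,185),.024),('lcase',(330,234),(342,178),.018),('tray',(293,163),(240,280),.005),('mat',(299,196),(305,232),.004),('small',(272,271),(402,178),.01)]:
    print(nm,at(m,*p,z,'side').round(3),at(s,*q,z,'scene').round(3))
E
```

```text
loupe [ 0.463 -0.378  0.02 ] [ 0.471 -0.39   0.02 ]
case [ 0.512 -0.389  0.024] [ 0.512 -0.376  0.024]
lcase [ 0.565 -0.387  0.018] [ 0.566 -0.382  0.018]
tray [ 0.528 -0.019  0.005] [ 0.529 -0.014  0.005]
mat [ 0.526 -0.203  0.004] [ 0.522 -0.191  0.004]
small [ 0.457 -0.469  0.01 ] [ 0.462 -0.478  0.01 ]
```

View pics/a1.png

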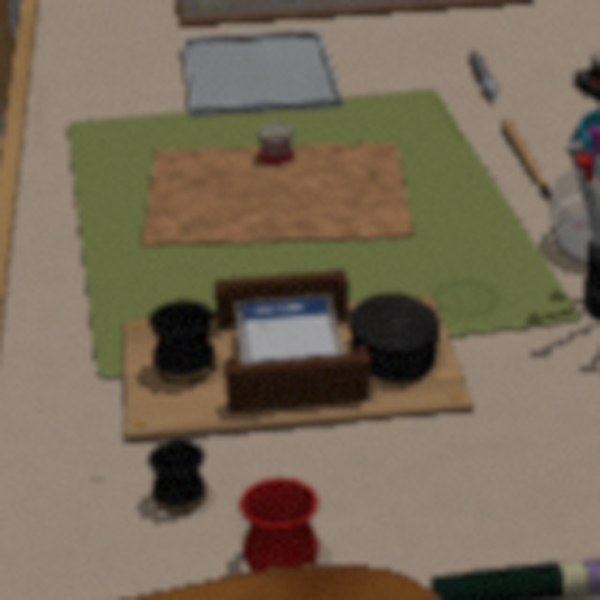

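View pics/b1.png

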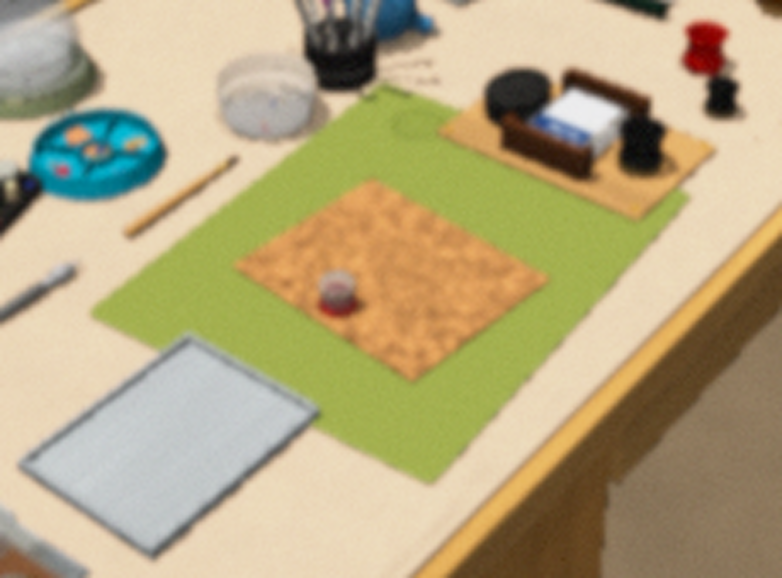

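The caddy loupe at side (273,235) is clearly larger than the black one on the bench, so it is the loupe. The loupe case is on the far-x seat. I'll move above the caddy now.

play_rows --plan '[0,0,6,0.06,-0.02,-0.002,1,0,0,13,0.12,-0.04,-0.004,1,0,0,13,0.18,-0.06,-0.006,1,0,0,13,0.24,-0.08,-0.008,1,0,0,13,0.3,-0.1,-0.01,1,0,0,13,0.36,-0.12,-0.012,1,0,0,13,0.4,-0.137,-0.012,1,0,0,13,0.4,-0.137,-0.012,1,0,0,13,0.4,-0.137,-0.012,1,0,0,13,0.4,-0.137,-0.012,1]' --squeeze 30

```text
clock: 1.4
position: [0.4982, -0.3869, 0.2302]
ee_rot: [1.0, -0.001, -0.0, 0.0]
ft_force: [-0.2, -0.4, 0.2]
grip_width: 0.999
grasp_force: 0.0
```

```bash
python3 - <<'E'
from h import *
import json
m,im=snap('wrist','w1.png'); o=status.get_obs(); print(o['clock'],o['position'],o['ee_rot'],o['ft_force'],o['joint_velocities'].round(3))
json.dump({k:np.array(v).tolist() for k,v in m.items()},open('w1.json','w'))
E
```

```text
1.45 [ 0.49834181 -0.38684847  0.23036713] [ 9.99999225e-01 -1.20751894e-03 -1.63240104e-04  2.55367061e-04] [-0.9203126  -0.22804801  0.29901573] [-0.002 -0.    -0.003 -0.001  0.001 -0.001 -0.001]
```

View pics/w1.png

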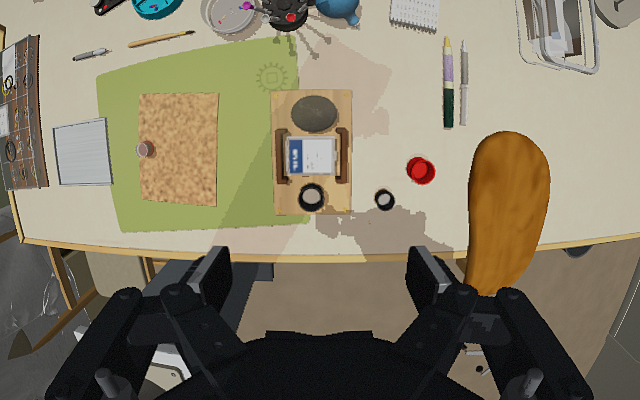

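The wrist view shows everything: caddy (271-352, 89-214), loupe (312,197), loupe case (314,113), clear case (312,155), mat (178,150), pot (145,149) and tray (82,152). I'll enlarge it to measure.

```bash
python3 - <<'E'
from h import *
a=cv2.imread('pics/w1.png')
c=cv2.resize(a[80:225,262:362],(400,580),interpolation=cv2.INTER_CUBIC)
d=cv2.resize(a[80:225,40:140],(400,580),interpolation=cv2.INTER_CUBIC)
cv2.imwrite('pics/c1.png',np.hstack([d,c]))
E
```

```text
(no output)
```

View pics/c1.png

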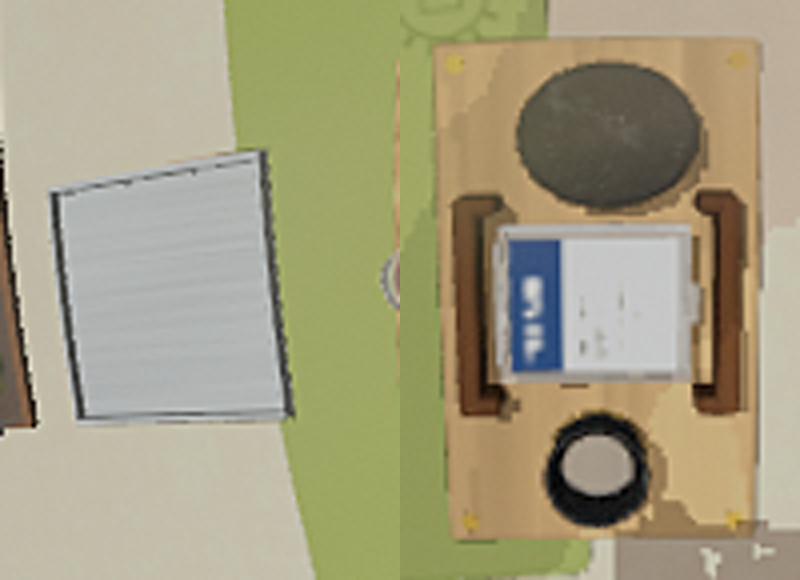

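```bash
python3 - <<'E'
from h import *
import json
m=json.load(open('w1.json'))
def P(x,y,z,left=False):
    u=(40 if left else 162)+x/4-.375; v=80+y/4-.375; return at(m,u,v,z,'wrist')[:2]
def rep(n,pts,z,l=False):
    p=np.array([P(*q,z,l) for q in pts]); e=np.roll(p,-1,0)-p
    print(n,p.mean(0).round(4),'\n',p.round(4).tolist(),'len',np.linalg.norm(e,axis=1).round(4),'ang',np.degrees(np.arctan2(e[:,1],e[:,0])).round(1))
rep('caddy',[(434,43),(759,38),(757,538),(454,541)],.005)
rep('tray',[(50,190),(265,151),(293,418),(80,420)],.008,True)
rep('loupe',[(545,469),(598,411),(651,469),(598,527)],.033)
rep('lcase',[(517,134),(608,62),(700,134),(608,207)],.025)
rep('case',[(497,226),(690,226),(692,380),(500,380)],.024)
rep('mat',[((a-162+.375)*4,(b-80+.375)*4) for a,b in[(139,93),(217,93),(216,206),(143,204)]],.004)
print('pot',at(m,145,149,.018,'wrist'))
E
```

```text
caddy [ 0.5161 -0.3781] 
 [[0.5952, -0.328], [0.5959, -0.4264], [0.4369, -0.4285], [0.4362, -0.3295]] len [0.0984 0.159  0.0989 0.1591] ang [ -89.6 -179.3   90.5    0.6]
tray [ 0.5314 -0.0215] 
 [[0.5795, 0.0413], [0.5802, -0.084], [0.4819, -0.084], [0.4839, 0.0406]] len [0.1254 0.0983 0.1246 0.0956] ang [-89.7 180.   89.1   0.4]
loupe [ 0.4685 -0.3776] 
 [[0.4687, -0.3619], [0.4862, -0.3778], [0.4686, -0.3933], [0.4505, -0.3774]] len [0.0237 0.0235 0.024  0.0239] ang [ -42.1 -138.7  138.7   40.5]
lcase [ 0.5663 -0.3811] 
 [[0.5666, -0.3548], [0.5872, -0.3811], [0.5663, -0.4074], [0.5451, -0.3809]] len [0.0334 0.0336 0.034  0.0338] ang [ -51.9 -128.4  128.7   50.4]
case [ 0.5166 -0.3768] 
 [[0.5398, -0.3485], [0.5394, -0.4047], [0.4935, -0.4056], [0.4937, -0.3484]] len [0.0562 0.0459 0.0572 0.046 ] ang [ -90.4 -178.9   89.8   -0.2]
mat [ 0.5254 -0.1961] 
 [[0.6076, -0.1434], [0.5958, -0.2598], [0.4479, -0.249], [0.4503, -0.1325]] len [0.117  0.1483 0.1165 0.1577] ang [-95.8 175.8  88.8  -4. ]
pot [ 0.5310393  -0.15668259  0.018     ]
```

Sizes check out:

| Thing | Centre (m) | Yaw |
|---|---|---|
| Caddy | (.516, -.378) | 0.5° |
| Tray | (.531, -.0215) | 0° |
| Mat | (.525, -.196) | -4° |
| Loupe | (.4675, -.3777) | – |
| Loupe case | (.566, -.380) | – |

Next I'll grasp the loupe.

play_rows --plan '[0,0,0,-0.031,-0.009,0.05,1,0,0,0,-0.031,-0.009,0.1,1,0,0,0,-0.031,-0.009,0.14,1,0,0,0,-0.031,-0.009,0.165,1,0,0,0,-0.031,-0.009,0.185,1,0,0,0,-0.031,-0.009,0.2,1,0,0,0,-0.031,-0.009,0.207,1,0,0,0,-0.031,-0.009,0.207,1,0,0,0,-0.031,-0.009,0.207,0.5,0,0,0,-0.031,-0.009,0.207,0.4,0,0,0,-0.031,-0.009,0.207,0.2,0,0,0,-0.031,-0.009,0.207,0.2,0,0,0,-0.031,-0.009,0.207,0.2,0,0,0,-0.031,-0.009,0.207,0.2]' --squeeze 25

```text
clock: 3.2
position: [0.4685, -0.3766, 0.0233]
ee_rot: [1.0, -0.0, 0.0, 0.0]
ft_force: [-0.2, -0.7, -0.6]
grip_width: 0.201
grasp_force: 0.0
```

```bash
python3 - <<'E'
from h import *
m,im=snap('wrist','w2.png'); _,s=snap('side','s2.png')
a=im[60:380,180:460]; b=s[185:265,235:365]
c=np.hstack([cv2.resize(a,(490,560)),cv2.resize(b,(310,560*0+190)) if 0 else cv2.copyMakeBorder(cv2.resize(b,(310,190)),0,370,0,0,0)])
cv2.imwrite('pics/x2.png',c[:,:,::-1])
E
```

```text
(no output)
```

View pics/x2.png

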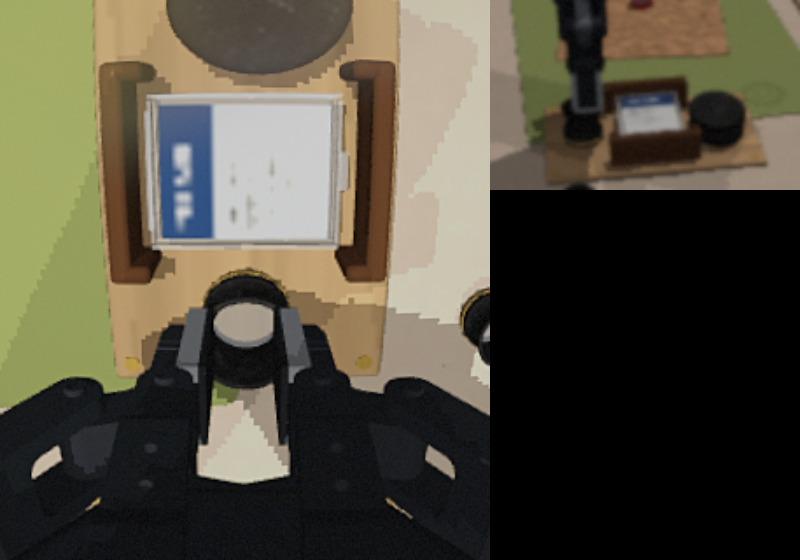

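The pads straddle the loupe, at (205,340) and (285,340), but haven't closed on it yet. I'll close further.

play_rows --plan '[0,0,0,0,0,0,0.1,0,0,0,0,0,0,0.0,0,0,0,0,0,0,0,0,0,0,0,0,0,0]' --squeeze 25

```text
clock: 3.8
position: [0.4685, -0.3766, 0.0233]
ee_rot: [1.0, -0.0, 0.0, 0.0]
ft_force: [0.1, 0.1, -0.2]
grip_width: -0.004
grasp_force: 0.0
```

```bash
python3 - <<'E'
from h import *
m,im=snap('wrist','w3.png'); _,s=snap('side','s3.png')
a=im[60:380,180:460]; b=s[185:265,235:365]
c=np.hstack([cv2.resize(a,(490,560)),cv2.copyMakeBorder(cv2.resize(b,(310,190),interpolation=cv2.INTER_CUBIC),0,370,0,0,0)])
cv2.imwrite('pics/x3.png',c[:,:,::-1])
print(proj(m,[.4685,-.3766,.0233],'wrist'),proj(m,[.4685,-.3766,.033],'wrist'))
E
```

```text
(np.float64(319.92438385703446), np.float64(244.95250821459604)) (np.float64(320.019107065494), np.float64(252.80330164308327))
```

View pics/x3.png

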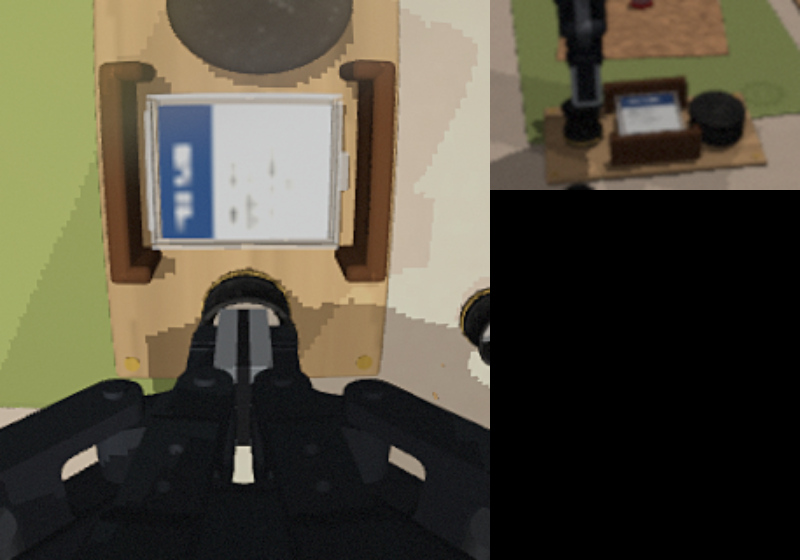

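```bash
python3 - <<'E'
from h import *
m=viewer.camera_model('wrist'); s=viewer.camera_model('side')
for z in(.005,.009,.02,.03,.035,.04,.05): print(z,'side tip',np.round(proj(s,[.4685,-.3766,z],'side'),1),'wrist front edge',np.round(proj(m,[.4795,-.3766,z],'wrist'),1), 'wrist ctr',np.round(proj(m,[.4685,-.3766,z],'wrist'),1))
print(manip.tip_extent, status.get_obs()['position'])
a=cv2.imread('pics/s3.png')[190:250,245:305]; b=cv2.imread('pics/w3.png')[190:290,270:370]
cv2.imwrite('pics/y3.png',np.hstack([cv2.resize(a,(400,400),interpolation=2),cv2.resize(b,(400,400),interpolation=2)]))
E
```

```text
0.005 side tip [276.3 241.4] wrist front edge [319.8 215. ] wrist ctr [319.8 232.2]
0.009 side tip [276.2 239.5] wrist front edge [319.8 217.3] wrist ctr [319.8 234.8]
0.02 side tip [275.9 234.3] wrist front edge [319.9 224.1] wrist ctr [319.9 242.5]
0.03 side tip [275.6 229.5] wrist front edge [320.  231.1] wrist ctr [320.  250.3]
0.035 side tip [275.4 227.1] wrist front edge [320.1 234.9] wrist ctr [320.  254.5]
0.04 side tip [275.2 224.7] wrist front edge [320.1 239. ] wrist ctr [320.1 259. ]
0.05 side tip [274.9 219.8] wrist front edge [320.3 247.8] wrist ctr [320.2 268.8]
0.014 [ 0.46854136 -0.3765842   0.02334172]
```

View pics/y3.png

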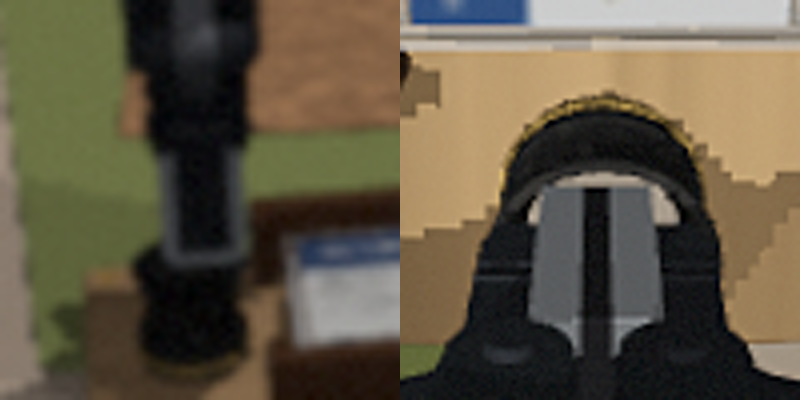

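The pad tips sit just above the loupe rim: side row ~229 and wrist row ~236 both give tip z ≈ 0.033. So the tips are about 10 mm behind the TCP rather than 14 mm ahead. I'll go by what the cameras show: open, go 20 mm lower, check the force and re-close.

play_rows --plan '[0,0,0,0,0,-0.008,0.5,0,0,0,0,0,-0.008,1,0,0,0,0,0,-0.004,1,0,0,0,0,0,0.0,1,0,0,0,0,0,0.005,1,0,0,0,0,0,0.01,1,0,0,0,0,0,0.015,1,0,0,0,0,0,0.018,1,0,0,0,0,0,0.02,1,0,0,0,0,0,0.02,1,0,0,0,0,0,0.02,0.6,0,0,0,0,0,0.02,0.4,0,0,0,0,0,0.02,0.2,0,0,0,0,0,0.02,0.1,0,0,0,0,0,0.02,0.1,0,0,0,0,0,0.02,0.1,0,0,0,0,0,0.02,0.1]' --squeeze 25

```text
clock: 6.02
position: [0.4687, -0.3767, 0.0036]
ee_rot: [1.0, -0.0, 0.0, 0.0]
ft_force: [-1.2, 0.5, 4.5]
grip_width: 0.346
grasp_force: 24.9
```

play_rows --plan '[0,0,0,0,0,-0.01,0.1,0,0,0,0,0,-0.025,0.1,0,0,0,0,0,-0.045,0.1,0,0,0,0,-0.015,-0.055,0.1,0,0,0,0.002,-0.045,-0.055,0.1,0,0,0,0.004,-0.08,-0.055,0.1,0,0,0,0.006,-0.115,-0.055,0.1,0,0,0,0.006,-0.145,-0.055,0.1,0,0,0,0.006,-0.162,-0.055,0.1,0,0,0,0.006,-0.169,-0.05,0.1,0,0,0,0.006,-0.169,-0.035,0.1,0,0,0,0.006,-0.169,-0.02,0.1,0,0,0,0.006,-0.169,-0.01,0.1,0,0,0,0.006,-0.169,-0.005,0.1,0,0,0,0.006,-0.169,-0.002,0.1,0,0,0,0.006,-0.169,0.0,0.1,0,0,0,0.006,-0.169,0.0,0.1]' --squeeze 25

```text
clock: 8.15
position: [0.4746, -0.2076, 0.0035]
ee_rot: [1.0, -0.0, 0.0, 0.0]
ft_force: [-0.4, 0.8, -0.8]
grip_width: 0.347
grasp_force: 24.8
```

play_rows --plan '[0,0,0,0,0,0.001,0.1,0,0,0,0,0,0.001,0.36,0,0,0,0,0,0.001,0.42,0,0,0,0,0,0,0.6,0,0,0,0,0,0,0.9,0,0,0,0,0,-0.005,1,0,0,0,0,0,-0.025,1,0,0,0,0,0,-0.06,1,0,0,0,0,0,-0.09,1,0,0,0,0,0,-0.09,1]'

```text
clock: 9.4
position: [0.4761, -0.2082, 0.096]
ee_rot: [1.0, -0.0, 0.002, 0.001]
ft_force: [0.4, 0.5, -0.6]
grip_width: 0.998
grasp_force: 0.0
```

```bash
python3 - <<'E'
from h import *
import json
m,im=snap('wrist','w4.png'); o=status.get_obs(); print(o['clock'],o['position'],o['ee_rot'])
json.dump({k:np.array(v).tolist() for k,v in m.items()},open('w4.json','w'))
E
```

```text
9.45 [ 0.47514917 -0.20788649  0.09439392] [ 9.99999320e-01 -1.07573688e-04  1.00513729e-03  5.82186348e-04]
```

View pics/w4.png

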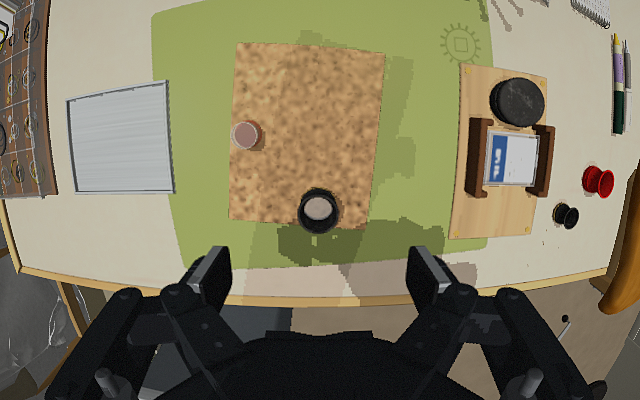

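The loupe stands upright on the mat at (319,210), and the loupe case is still at (517,100). Next is the loupe case.

play_rows --plan '[0,0,0,0.025,0.045,0,1,0,0,0,0.05,0.09,0,1,0,0,0,0.075,0.135,0,1,0,0,0,0.09,0.167,0,1,0,0,0,0.091,0.173,0.015,1,0,0,0,0.091,0.173,0.045,1,0,0,0,0.091,0.173,0.065,1,0,0,0,0.091,0.173,0.08,1,0,0,0,0.091,0.173,0.09,1,0,0,0,0.091,0.173,0.0965,1,0,0,0,0.091,0.173,0.0965,1,0,0,0,0.091,0.173,0.0965,0.75,0,0,0,0.091,0.173,0.0965,0.6,0,0,0,0.091,0.173,0.0965,0.4,0,0,0,0.091,0.173,0.0965,0.4,0,0,0,0.091,0.173,0.0965,0.4]' --squeeze 25

```text
clock: 11.45
position: [0.5659, -0.3809, -0.0021]
ee_rot: [1.0, -0.0, 0.001, 0.0]
ft_force: [-1.5, 1.5, 5.9]
grip_width: 0.585
grasp_force: 25.4
```

play_rows --plan '[0,0,0,0,0,-0.008,0.4,0,0,0,0,0,-0.025,0.4,0,0,0,0,0,-0.045,0.4,0,0,0,0,-0.015,-0.055,0.4,0,0,0,0.002,-0.045,-0.055,0.4,0,0,0,0.004,-0.08,-0.055,0.4,0,0,0,0.004,-0.115,-0.055,0.4,0,0,0,0.004,-0.145,-0.055,0.4,0,0,0,0.004,-0.168,-0.055,0.4,0,0,0,0.004,-0.176,-0.05,0.4,0,0,0,0.004,-0.176,-0.035,0.4,0,0,0,0.004,-0.176,-0.02,0.4,0,0,0,0.004,-0.176,-0.01,0.4,0,0,0,0.004,-0.176,-0.005,0.4,0,0,0,0.004,-0.176,-0.001,0.4,0,0,0,0.004,-0.176,0.001,0.4,0,0,0,0.004,-0.176,0.001,0.4]'

```text
clock: 13.58
position: [0.5698, -0.2048, -0.0032]
ee_rot: [1.0, -0.0, 0.0, 0.0]
ft_force: [-3.4, -0.3, 6.7]
grip_width: 0.592
grasp_force: 26.5
```

play_rows --plan '[0,0,0,0,0,0,0.62,0,0,0,0,0,0,0.68,0,0,0,0,0,0,0.85,0,0,0,0,0,-0.003,1,0,0,0,0,0,-0.015,1,0,0,0,0,0,-0.04,1,0,0,0,0,0,-0.08,1,0,0,0,0,0,-0.1,1,0,0,0,0,0,-0.1,1]'

```text
clock: 14.7
position: [0.5705, -0.2049, 0.0976]
ee_rot: [1.0, -0.0, 0.001, 0.001]
ft_force: [0.2, -0.5, -0.3]
grip_width: 0.995
grasp_force: 0.0
```

```bash
python3 - <<'E'
from h import *
import json
m,im=snap('wrist','w5.png'); o=status.get_obs(); print(o['clock'],o['position'],o['ee_rot'],o['joint_pos'].round(2))
json.dump({k:np.array(v).tolist() for k,v in m.items()},open('w5.json','w'))
E
```

```text
14.75 [ 0.56962197 -0.20470941  0.09599104] [ 9.99999908e-01 -9.13603381e-05  3.38041120e-04  2.46812059e-04] [ 0.53  0.4  -0.33  1.65  0.14  1.11 -1.4 ]
```

View pics/w5.png

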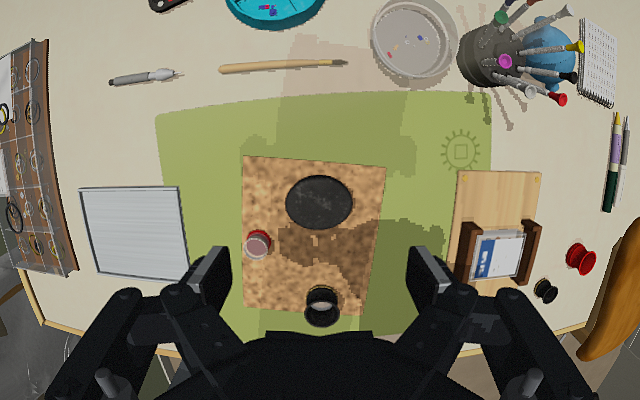

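Both parts stand on the mat, the loupe at (322,305) and its case at (319,203). Now I'll turn 90° and hover over the parts case.

play_rows --plan '[0,0,10,-0.01,0.03,-0.01,1,0,0,20,-0.02,0.06,-0.02,1,0,0,30,-0.03,0.09,-0.02,1,0,0,40,-0.04,0.12,-0.02,1,0,0,50,-0.05,0.15,-0.02,1,0,0,60,-0.053,0.172,-0.02,1,0,0,70,-0.053,0.172,-0.01,1,0,0,80,-0.053,0.172,0,1,0,0,89.5,-0.053,0.172,0,1,0,0,89.5,-0.053,0.172,0,1,0,0,89.5,-0.053,0.172,0,1,0,0,89.5,-0.053,0.172,0,1]'

```text
clock: 16.25
position: [0.5164, -0.3766, 0.0956]
ee_rot: [0.711, -0.703, -0.0, 0.0]
ft_force: [-0.4, 0.1, -0.8]
grip_width: 0.999
grasp_force: 0.0
```

```bash
python3 - <<'E'
from h import *
import json
m,im=snap('wrist','w6.png'); o=status.get_obs(); print(o['clock'],o['position'],o['ee_rot'],o['joint_pos'].round(2))
json.dump({k:np.array(v).tolist() for k,v in m.items()},open('w6.json','w'))
cv2.imwrite('pics/w6c.png',cv2.resize(im[100:300,200:440,::-1],(720,600),interpolation=2))
E
```

```text
16.3 [ 0.51644658 -0.37664501  0.09577079] [ 7.10677073e-01 -7.03518370e-01  2.63399978e-05  1.77331237e-05] [ 0.55  0.45  0.01  1.57 -0.    1.13 -2.57]
```

View pics/w6c.png

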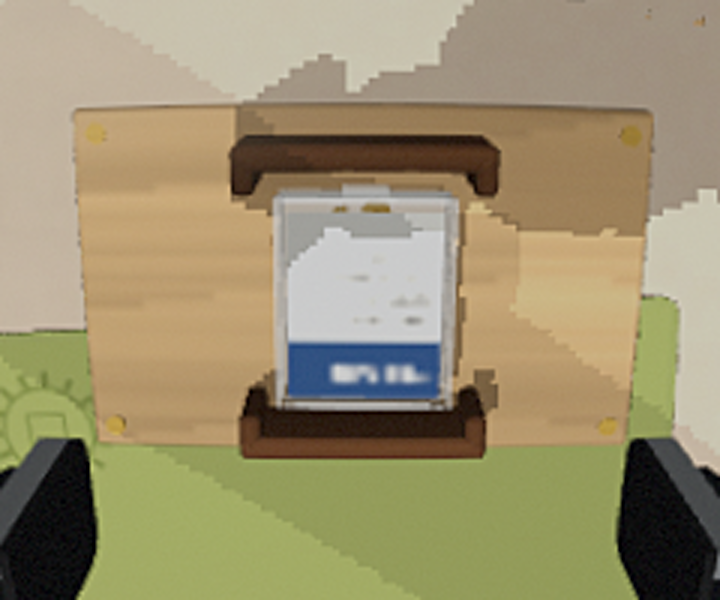

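The parts case is centred in the nest at crop (366,300), but joint 7 is at -2.57, close to its limit. I'll take the half-turn-equivalent grasp instead.

play_rows --plan '[0,0,-10,0,0,0,1,0,0,-20,0,0,0,1,0,0,-30,0,0,0,1,0,0,-40,0,0,0,1,0,0,-50,0,0,0,1,0,0,-60,0,0,0,1,0,0,-70,0,0,0,1,0,0,-80,0,0,0,1,0,0,-90,0,0,0,1,0,0,-100,0,0,0,1,0,0,-110,0,0,0,1,0,0,-120,0,0,0,1,0,0,-130,0,0,0,1,0,0,-140,0,0,0,1,0,0,-150,0,0,0,1,0,0,-160,0,0,0,1,0,0,-170,0,0,0,1,0,0,-180,0,0,0,1,0,0,-180,0,0,0,1,0,0,-180,0,0,0,1]'

```text
clock: 18.8
position: [0.5165, -0.3767, 0.0959]
ee_rot: [0.705, 0.709, 0.0, 0.0]
ft_force: [-0.6, 0.6, 1.2]
grip_width: 1.002
grasp_force: 0.0
```

```bash
python3 - <<'E'
from h import *
o=status.get_obs(); print(o['clock'],o['position'],o['ee_rot'],o['joint_pos'].round(2))
E
```

```text
18.8 [ 0.51645974 -0.3767247   0.09588861] [7.05352231e-01 7.08856981e-01 4.97967724e-07 9.90361648e-05] [ 0.97  0.51 -0.54  1.54  0.28  1.17  0.38]
```

play_rows --plan '[0,0,0,0,0,0.03,1,0,0,0,0,0,0.055,1,0,0,0,0,0,0.075,1,0,0,0,0,0,0.088,1,0,0,0,0,0,0.095,1,0,0,0,0,0,0.098,1,0,0,0,0,0,0.098,1,0,0,0,0,0,0.098,0.75,0,0,0,0,0,0.098,0.6,0,0,0,0,0,0.098,0.4,0,0,0,0,0,0.098,0.4,0,0,0,0,0,0.098,0.4]' --squeeze 25

```text
clock: 20.3
position: [0.5167, -0.3768, -0.0017]
ee_rot: [0.704, 0.71, -0.0, 0.0]
ft_force: [-2.7, -0.9, 5.5]
grip_width: 0.552
grasp_force: 26.1
```

play_rows --plan '[0,0,0,0,0,-0.006,0.4,0,0,0,0,0,-0.02,0.4,0,0,0,0,0,-0.04,0.4,0,0,0,0,0,-0.055,0.4,0,0,0,0.015,0.001,-0.06,0.4,0,0,0,0.04,0.003,-0.06,0.4,0,0,0,0.075,0.005,-0.06,0.4,0,0,0,0.115,0.007,-0.06,0.4,0,0,0,0.155,0.009,-0.06,0.4,0,0,0,0.195,0.011,-0.06,0.4,0,0,0,0.235,0.013,-0.06,0.4,0,0,0,0.275,0.014,-0.06,0.4,0,0,0,0.31,0.0145,-0.06,0.4,0,0,0,0.335,0.0145,-0.06,0.4,0,0,0,0.35,0.0145,-0.06,0.4,0,0,0,0.355,0.0145,-0.055,0.4,0,0,0,0.355,0.0145,-0.045,0.4,0,0,0,0.355,0.0145,-0.045,0.4]'

```text
clock: 22.55
position: [0.5271, -0.0225, 0.0415]
ee_rot: [0.705, 0.71, -0.001, -0.001]
ft_force: [-0.0, 0.0, -0.9]
grip_width: 0.552
grasp_force: 26.0
```

```bash
python3 - <<'E'
from h import *
import json
m,im=snap('wrist','w7.png'); o=status.get_obs(); print(o['clock'],o['position'],o['ee_rot'],o['joint_pos'].round(2),o['grip_width'])
json.dump({k:np.array(v).tolist() for k,v in m.items()},open('w7.json','w'))
cv2.imwrite('pics/w7c.png',cv2.resize(im[60:340,150:490,::-1],(728,600),interpolation=2))
E
```

```text
22.6 [ 0.52745941 -0.02241217  0.04204336] [ 7.04546948e-01  7.09657054e-01 -4.86031020e-04 -4.76674653e-04] [ 0.55  0.38 -0.69  1.87  0.29  0.99 -0.26] 0.5518738139058196
```

View pics/w7c.png

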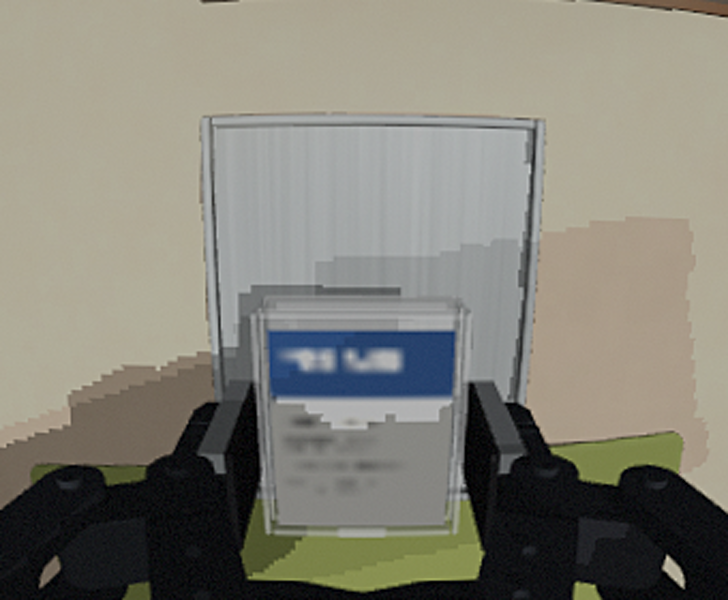

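The case is held square above the tray, whose far corners are at crop (203,118) and (545,120). I'll re-measure the tray centre.

```bash
python3 - <<'E'
from h import *
import json
m=json.load(open('w7.json'))
for p in[(203,118),(545,120),(214,350),(527,400)]: print(at(m,p[0]/2.141+150,p[1]/2.143+60,.008,'wrist').round(4))
for p in[(263,308),(468,302),(270,535),(455,535)]: print('case',at(m,p[0]/2.141+150,p[1]/2.143+60,.067,'wrist').round(4))
E
```

```text
[0.4827 0.0463 0.008 ]
[0.5807 0.0468 0.008 ]
[ 0.4829 -0.024   0.008 ]
[ 0.5814 -0.0404  0.008 ]
case [0.5081 0.0084 0.067 ]
case [0.5502 0.01   0.067 ]
case [ 0.5068 -0.0488  0.067 ]
case [ 0.5512 -0.0485  0.067 ]
```

play_rows --plan '[0,0,0,0.003,0,0,0.4,0,0,0,0.003,0,0.015,0.4,0,0,0,0.003,0,0.028,0.4,0,0,0,0.003,0,0.036,0.4,0,0,0,0.003,0,0.041,0.4,0,0,0,0.003,0,0.044,0.4,0,0,0,0.003,0,0.046,0.4,0,0,0,0.003,0,0.046,0.4]'

```text
clock: 23.6
position: [0.528, -0.0185, -0.0031]
ee_rot: [0.704, 0.71, 0.0, 0.0]
ft_force: [0.1, -1.0, 0.2]
grip_width: 0.546
grasp_force: 26.0
```

play_rows --plan '[0,0,0,0,0.002,0,0.4,0,0,0,0,0.004,0,0.4,0,0,0,0,0.004,0,0.4,0,0,0,0,0.004,0.001,0.4,0,0,0,0,0.004,0.001,0.4]'

```text
clock: 24.22
position: [0.5321, -0.0184, -0.0037]
ee_rot: [0.704, 0.71, -0.0, 0.0]
ft_force: [-1.3, -0.2, 6.0]
grip_width: 0.542
grasp_force: 26.6
```

Contact at 6 N. I'll release and rise.

play_rows --plan '[0,0,0,0,0,0,0.57,0,0,0,0,0,0,0.62,0,0,0,0,0,0,0.7,0,0,0,0,0,-0.002,0.72,0,0,0,0,0,-0.008,0.75,0,0,0,0,0,-0.02,0.75,0,0,0,0,0,-0.05,0.9,0,0,0,0,0,-0.09,1,0,0,0,0,0,-0.13,1,0,0,0,0,0,-0.13,1,0,0,0,0,0,-0.13,1]'

```text
clock: 25.6
position: [0.5317, -0.0186, 0.1258]
ee_rot: [0.704, 0.71, -0.0, 0.0]
ft_force: [-0.5, -0.7, -0.1]
grip_width: 1.002
grasp_force: 0.0
```

```bash
python3 - <<'E'
from h import *
import json
m,im=snap('wrist','w8.png'); o=status.get_obs(); print(o['clock'],o['position'],o['ee_rot'],o['joint_pos'].round(2),o['grip_width'])
json.dump({k:np.array(v).tolist() for k,v in m.items()},open('w8.json','w'))
a=im[60:380,60:580,::-1]
cv2.imwrite('pics/w8c.png',cv2.resize(a,(800,492),interpolation=2))
E
```

```text
25.65 [ 0.53136533 -0.01855281  0.12520612] [ 7.04067072e-01  7.10133294e-01 -4.13351438e-04 -3.02442912e-04] [ 0.59  0.28 -0.73  1.79  0.21  1.14 -0.2 ] 1.0018733090899274
```

View pics/w8c.png

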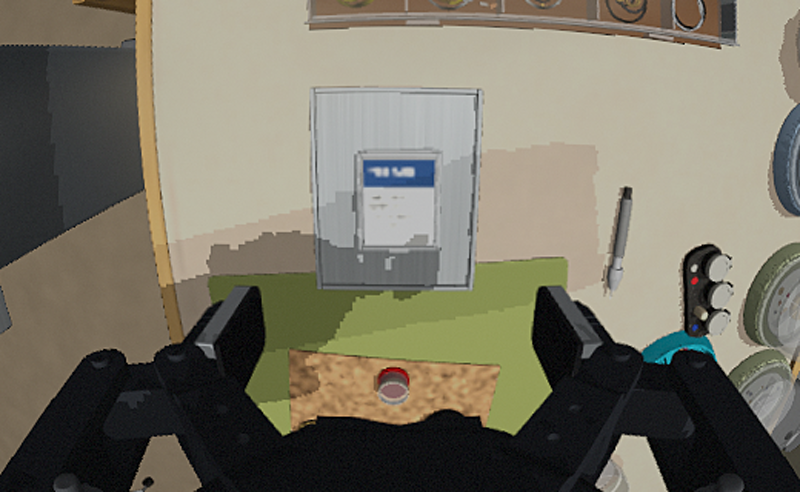

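```bash
python3 - <<'E'
from h import *
import json
m=json.load(open('w8.json'))
f=lambda p,z: at(m,p[0]/1.5385+60,p[1]/1.5385+60,z,'wrist')[:2]
t=np.array([f(p,.008) for p in[(310,88),(482,90),(472,289),(318,289)]]);c=np.array([f(p,.022) for p in[(355,151),(442,151),(440,249),(358,249)]])
print(t.round(4),t.mean(0));print(c.round(4),c.mean(0))
# mat objects in w5: loupe, lcase
m=json.load(open('w5.json'))
print('lcase',[at(m,*p,.024,'wrist')[:2].round(4) for p in[(286,202),(353,202),(319,175.5),(319,229)]])
print('loupe',at(m,322,307,.032,'wrist').round(4))
E
```

```text
[[ 0.4822  0.0466]
 [ 0.5805  0.0462]
 [ 0.5806 -0.0774]
 [ 0.4826 -0.0783]] [ 0.53146261 -0.0157285 ]
[[ 0.5092  0.012 ]
 [ 0.5569  0.0124]
 [ 0.5576 -0.0448]
 [ 0.51   -0.0453]] [ 0.53345208 -0.01642508]
lcase [array([ 0.5728, -0.1792]), array([ 0.5727, -0.231 ]), array([ 0.5936, -0.2047]), array([ 0.5504, -0.2047])]
loupe [ 0.4802 -0.2073  0.032 ]
```

The clear case is centred in the tray to within 2 mm and square to it. Now I'll bring the loupe back, first by hovering over it.

play_rows --plan '[0,0,10,-0.02,-0.006,0,1,0,0,20,-0.04,-0.012,0,1,0,0,30,-0.065,-0.02,0,1,0,0,40,-0.09,-0.027,0,1,0,0,50,-0.115,-0.035,0,1,0,0,60,-0.14,-0.043,0,1,0,0,70,-0.165,-0.051,0,1,0,0,80,-0.18,-0.0584,0,1,0,0,90.5,-0.1885,-0.0584,0,1,0,0,90.5,-0.1885,-0.0584,0.01,1,0,0,90.5,-0.1885,-0.0584,0.025,1,0,0,90.5,-0.1885,-0.0584,0.025,1,0,0,90.5,-0.1885,-0.0584,0.025,1]'

```text
clock: 27.28
position: [0.4752, -0.207, 0.1006]
ee_rot: [1.0, 0.001, -0.0, -0.0]
ft_force: [-0.1, -0.1, -0.8]
grip_width: 1.0
grasp_force: 0.0
```

```bash
python3 - <<'E'
from h import *
import json
m,im=snap('wrist','w9.png'); o=status.get_obs(); print(o['clock'],o['position'],o['ee_rot'],o['joint_pos'].round(2))
json.dump({k:np.array(v).tolist() for k,v in m.items()},open('w9.json','w'))
# dark-blob check for loupe/lcase
g=cv2.cvtColor(im,cv2.COLOR_RGB2HSV); k=(g[:,:,2]<75).astype(np.uint8); k[245:]=0 
n,l,s,c=cv2.connectedComponentsWithStats(k)
for i in range(1,n):
    if s[i,4]>300: print(s[i].tolist(),c[i].round(1),at(m,*(s[i,0]+s[i,2]/2-.5,s[i,1]+s[i,3]/2-.5),.028,'wrist').round(4))
print(proj(m,[.476,-.2077,.032],'wrist'))
E
```

```text
27.325 [ 0.47538621 -0.20719717  0.10095184] [9.99999810e-01 5.98432403e-04 1.45840049e-04 1.12748080e-05] [ 0.71  0.23 -0.43  1.86  0.11  1.07 -1.33]
[48, 0, 14, 192, 408] [51.8 94.2] [0.582  0.0455 0.028 ]
[611, 41, 12, 93, 534] [616.1 103.4] [ 0.6027 -0.52    0.028 ]
[464, 116, 17, 78, 849] [471.9 153.2] [ 0.5172 -0.3296  0.028 ]
[524, 123, 25, 72, 970] [538.  157.9] [ 0.5174 -0.3992  0.028 ]
[621, 155, 19, 90, 647] [631.3 202.7] [ 0.479  -0.5808  0.028 ]
[300, 185, 41, 45, 944] [319.5 209.2] [ 0.4735 -0.2075  0.028 ]
[551, 201, 26, 26, 449] [564.3 213.5] [ 0.4648 -0.4506  0.028 ]
(np.float64(320.3505237657507), np.float64(205.47631547574227))
```

play_rows --plan '[0,0,0,-0.001,0,0.03,1,0,0,0,-0.001,0,0.055,1,0,0,0,-0.001,0,0.075,1,0,0,0,-0.001,0,0.088,1,0,0,0,-0.001,0,0.095,1,0,0,0,-0.001,0,0.098,1,0,0,0,-0.001,0,0.098,1,0,0,0,-0.001,0,0.098,0.6,0,0,0,-0.001,0,0.098,0.4,0,0,0,-0.001,0,0.098,0.2,0,0,0,-0.001,0,0.098,0.1,0,0,0,-0.001,0,0.098,0.1,0,0,0,-0.001,0,0.098,0.1]' --squeeze 25

```text
clock: 28.95
position: [0.4743, -0.2075, 0.0031]
ee_rot: [1.0, -0.0, 0.0, 0.0]
ft_force: [-1.0, -0.1, 5.7]
grip_width: 0.346
grasp_force: 24.6
```

play_rows --plan '[0,0,0,0,0,-0.008,0.1,0,0,0,0,0,-0.025,0.1,0,0,0,0,0,-0.045,0.1,0,0,0,0,0.015,-0.055,0.1,0,0,0,-0.002,0.045,-0.055,0.1,0,0,0,-0.004,0.08,-0.055,0.1,0,0,0,-0.006,0.115,-0.055,0.1,0,0,0,-0.006,0.145,-0.055,0.1,0,0,0,-0.006,0.162,-0.055,0.1,0,0,0,-0.006,0.169,-0.05,0.1,0,0,0,-0.006,0.169,-0.035,0.1,0,0,0,-0.006,0.169,-0.02,0.1,0,0,0,-0.006,0.169,-0.01,0.1,0,0,0,-0.006,0.169,-0.005,0.1,0,0,0,-0.006,0.169,-0.002,0.1,0,0,0,-0.006,0.169,-0.001,0.1,0,0,0,-0.006,0.169,-0.001,0.1]'

```text
clock: 31.08
position: [0.4684, -0.3767, 0.0042]
ee_rot: [1.0, -0.0, 0.0, 0.0]
ft_force: [-0.9, 0.8, 0.3]
grip_width: 0.349
grasp_force: 24.9
```

Now lower 1 mm, release, rise and head over to the loupe case.

play_rows --plan '[0,0,0,0,0,0.001,0.1,0,0,0,0,0,0.001,0.37,0,0,0,0,0,0.001,0.43,0,0,0,0,0,0,0.6,0,0,0,0,0,0,0.9,0,0,0,0,0,-0.005,1,0,0,0,0,0,-0.025,1,0,0,0,0,0,-0.06,1,0,0,0,0,0,-0.096,1,0,0,0,0.025,-0.045,-0.096,1,0,0,0,0.05,-0.09,-0.096,1,0,0,0,0.075,-0.135,-0.096,1,0,0,0,0.101,-0.165,-0.096,1,0,0,0,0.1012,-0.172,-0.096,1,0,0,0,0.1012,-0.172,-0.096,1,0,0,0,0.1012,-0.172,-0.096,1]'

```text
clock: 33.08
position: [0.5687, -0.2062, 0.1003]
ee_rot: [1.0, -0.001, 0.0, 0.001]
ft_force: [-0.8, 0.3, -0.1]
grip_width: 1.002
grasp_force: 0.0
```

```bash
python3 - <<'E'
from h import *
m,im=snap('wrist','w10.png'); o=status.get_obs(); print(o['clock'],o['position'],o['ee_rot'])
g=cv2.cvtColor(im,cv2.COLOR_RGB2HSV); k=(g[:,:,2]<85).astype(np.uint8)
n,l,s,c=cv2.connectedComponentsWithStats(k)
for i in range(1,n):
    if s[i,4]>200: print(s[i].tolist(),c[i].round(1))
print(proj(m,[.5715,-.2048,.024],'wrist'),proj(m,[.4685,-.377,.033],'wrist'),proj(m,[.4685,-.377,.005],'wrist'))
a,b=map(int,proj(m,[.4685,-.377,.02],'wrist')); w=g[b-24:b+28:4,a-28:a+28:3,2]
print('\n'.join(' '.join('%3d'%x for x in r) for r in w))
E
```

```text
33.125 [ 0.56870082 -0.20613209  0.10013378] [ 9.99999222e-01 -1.17498018e-03 -2.29706033e-05  4.17864854e-04]
[148, 0, 38, 12, 248] [163.4   4.4]
[256, 0, 66, 29, 561] [291.8  16.3]
[453, 16, 90, 74, 2565] [489.9  56.9]
[31, 38, 11, 86, 372] [34.7 80.6]
[47, 39, 33, 229, 485] [ 56.6 154.2]
[526, 69, 33, 19, 213] [541.5  76.8]
[600, 114, 16, 96, 519] [608.3 178.9]
[284, 171, 67, 56, 2856] [316.9 198.9]
[0, 184, 640, 216, 53602] [299.1 346.8]
[0, 189, 24, 75, 790] [ 10.6 222.7]
[80, 189, 38, 83, 202] [ 90.7 232.6]
[570, 213, 70, 146, 1881] [603.2 290.5]
[508, 216, 31, 66, 854] [522.6 248. ]
[533, 275, 24, 26, 379] [544.3 287.9]
(np.float64(317.50505943538707), np.float64(200.09101002339116)) (np.float64(492.2346680938182), np.float64(301.61697179797903)) (np.float64(480.5186888987432), np.float64(287.2485617260793))
 36  40  75  92 144 145 134 196 196 196 195 195 194 197 196 195 202  34  41
 34  61  74 142 145 143 203 193 190 175 179 184 196 195 196 195 202  49  44
 32  69  73 150 145 134 196 183  43  44 183 176 197 195 196 195 195 197 167
 16  64  86 102 138  51 103  12  14  32  24  86 199 195 195 194 195 196 195
 26  24  27  23  22  33  33  27  20  23  13  17 158 196 202 208 180 219 206
 34  23  17  22  23  27  21  23  24  20  18   9   3 112  22  17  23  27  21
 24  42  49  29  26  22  26   4   8  30  86  10  13  29  25  29  12  30  27
 24  24  27  29  25  26  25  24  28  32  22  25  17  20  25  20  26  30  44
 20  26  23  28  21  27  28  25  22  21  26  24  14  19  19  28  25  22  24
 26  25  23  24  21  35  17  25  28  19  22  28  23  17  22  20  21  28  24
 22  26  22  19  30  28  23  22  28  23  26  23  27  17   9  20  29  27  24
 17  21  23  27  39  52  51  51  46  48  37  41  34  24  13  22  21  25  22
 29  23  34  40  28  31  46  50  50  52  48  48  48  46  30  21  19  15  23
```

play_rows --plan '[0,0,0,0.001,-0.001,0.03,1,0,0,0,0.001,-0.001,0.06,1,0,0,0,0.001,-0.001,0.08,1,0,0,0,0.001,-0.001,0.093,1,0,0,0,0.001,-0.001,0.1,1,0,0,0,0.001,-0.001,0.103,1,0,0,0,0.001,-0.001,0.103,1,0,0,0,0.001,-0.001,0.103,0.75,0,0,0,0.001,-0.001,0.103,0.6,0,0,0,0.001,-0.001,0.103,0.4,0,0,0,0.001,-0.001,0.103,0.4,0,0,0,0.001,-0.001,0.103,0.4]' --squeeze 25

```text
clock: 34.62
position: [0.5707, -0.2036, -0.0023]
ee_rot: [1.0, -0.0, 0.0, 0.0]
ft_force: [-2.2, 0.6, 6.2]
grip_width: 0.593
grasp_force: 24.9
```

play_rows --plan '[0,0,0,0,0,-0.008,0.4,0,0,0,0,0,-0.025,0.4,0,0,0,0,0,-0.045,0.4,0,0,0,0,0.015,-0.055,0.4,0,0,0,-0.002,0.045,-0.055,0.4,0,0,0,-0.004,0.08,-0.055,0.4,0,0,0,-0.004,0.115,-0.055,0.4,0,0,0,-0.004,0.145,-0.055,0.4,0,0,0,-0.004,0.168,-0.055,0.4,0,0,0,-0.004,0.1765,-0.05,0.4,0,0,0,-0.004,0.1765,-0.035,0.4,0,0,0,-0.004,0.1765,-0.02,0.4,0,0,0,-0.004,0.1765,-0.01,0.4,0,0,0,-0.004,0.1765,-0.005,0.4,0,0,0,-0.004,0.1765,-0.002,0.4,0,0,0,-0.004,0.1765,-0.001,0.4,0,0,0,-0.004,0.1765,-0.001,0.4]'

```text
clock: 36.75
position: [0.5668, -0.38, -0.0012]
ee_rot: [1.0, -0.0, 0.0, 0.0]
ft_force: [-2.3, 1.2, 4.3]
grip_width: 0.587
grasp_force: 26.4
```

play_rows --plan '[0,0,0,0,0,0,0.62,0,0,0,0,0,0,0.68,0,0,0,0,0,0,0.85,0,0,0,0,0,-0.003,1,0,0,0,0,0,-0.015,1,0,0,0,0,0,-0.04,1,0,0,0,0,0,-0.08,1,0,0,0,-0.03,0,-0.13,1,0,0,0,-0.05,0.004,-0.18,1,0,0,0,-0.0685,0.007,-0.22,1,0,0,0,-0.0685,0.007,-0.2316,1,0,0,0,-0.0685,0.007,-0.2316,1,0,0,0,-0.0685,0.007,-0.2316,1]'

```text
clock: 38.38
position: [0.4978, -0.3862, 0.2278]
ee_rot: [1.0, 0.0, -0.001, -0.001]
ft_force: [-0.6, 0.2, -0.4]
grip_width: 0.998
grasp_force: 0.0
```

```bash
python3 - <<'E'
from h import *
import json
m,im=snap('wrist','w11.png'); o=status.get_obs(); print(o['clock'],o['position'],o['ee_rot'])
def blobs(mm,im,tag):
    g=im.max(2); k=(g<90).astype(np.uint8); k[240:]=0
    for nm,x,z in(('loupe',[.4685,-.377,.033],.033),('lcase',[.566,-.381,.025],.025)):
        u,v=map(int,proj(mm,x,'wrist')); kk=np.zeros_like(k); kk[v-26:v+26,u-32:u+32]=k[v-26:v+26,u-32:u+32]
        n,l,s,c=cv2.connectedComponentsWithStats(kk); i=1+s[1:,4].argmax()
        pts=cv2.findNonZero((l==i).astype(np.uint8)); e=cv2.fitEllipse(cv2.convexHull(pts))
        print(tag,nm,s[i].tolist(),np.round(e[0],1),np.round(e[1],1),round(e[2],1),at(mm,*e[0],z,'wrist').round(4))
m1=json.load(open('w1.json')); blobs(m1,cv2.imread('pics/w1.png'),'before'); blobs(m,im,'after')
E
```

```text
38.425 [ 0.49774742 -0.3861924   0.22767706] [ 9.99999116e-01  3.78798809e-04 -9.39154157e-04 -8.61672474e-04]
before loupe [298, 183, 27, 29, 374] [311.1 197.2] [26.1 28.6] 14.0 [ 0.4682 -0.3776  0.033 ]
before lcase [291, 103, 46, 30, 580] [313.6 113.8] [35.8 45. ] 90.5 [ 0.5656 -0.381   0.025 ]
after loupe [298, 182, 27, 30, 384] [311.1 196.9] [26.3 29.2] 6.1 [ 0.4687 -0.3765  0.033 ]
after lcase [291, 100, 46, 32, 577] [313.6 113.1] [35.6 45.3] 89.3 [ 0.5658 -0.3796  0.025 ]
```

Both are back within about 1.5 mm of where they stood, with the same outline and orientation. Handing in.

```bash
python3 -c "
from workcell import manip
print(manip.hand_in())"
```

```text
the job is handed in; nothing more can be done
None
```

The job is done and handed in: the clear case lies flat in the tray within about 2 mm of its middle, and the loupe and loupe case are back on their caddy seats within about 1.5 mm of where they stood.

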